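# Gauge the slanted guide tube and present the rod for reading

## Task

Clear the white reading plate by putting the yellow-topped setting block back, standing and fully home, into its own yellow pocket on the rack. Then take the orange-handled gauge rod from its cradle, slide it tip first into the slanted guide tube until its brass collar stops against the tube's mouth, hold it there a moment and withdraw it completely. Finish while still holding the rod level and still, clear of everything, with its tip over the middle of the reading plate and about 10 cm above it; disturb nothing else.

Things in the scene. Friction and masses are not known exactly. Their poses are not given: they have to be found in the camera images.
- gauge: loose gauge rod, 0.12 kg, level in the cradle. Origin on its axis at the brass collar's front face (which stops on the tube); +x to the tip, +z up as it lies. Steel rod 10 mm dia, x = 0 to 120 mm (last 10 tapers to 4 mm); collar 32 mm dia, x = -6 to 0; orange handle 18 x 18 mm, x = -96 to -6. Mass centre x = -27. In the cradle, grip the handle across y at x = -68 to -10 mm.
- gauge_tip (a point): the tip of the gauge rod, at x = +120 mm of the gauge; axes as the gauge
- cradle: grey cradle, fixed; base 200 x 56 x 8 mm. Origin on the surface, below the gauge's origin (within 3 mm along x); x along the gauge. Holds the rod's axis 60 mm up in two U slots open upwards, each 14 mm long: under the handle at x = -80 mm (22 mm wide, cheeks up to 67 mm) and under the rod at x = +75 mm (14 mm wide, cheeks up to 71 mm).
- guide: blue fixture that carries the guide tube, fixed; base 130 x 90 x 10 mm, with two cheeks 66 mm long, 12 mm thick and 115 mm high beside the tube (55 mm over both). Origin at the centre of its underside on the surface; x is the horizontal direction in which the rod goes in.
- guide_tube: steel guide tube fixed on the blue fixture, 31 mm outside, bore 15 mm, 125 mm deep, black cap on the closed lower end. Origin at the centre of the mouth, about 142 mm above the surface. +x runs down the bore, sloping 30 degrees below level; y is level; z is square to the bore, upwards. The collar has stopped when the gauge's origin is at this origin with both x axes in line.
- reading_plate: white reading plate with a black ring and cross, fixed, 80 x 80 x 6 mm; origin at the centre of its underside on the surface
- block_yellow: steel setting block with a yellow top, loose, 0.2 kg, 20 mm (x) x 32 mm (y) x 70 mm high, standing on the reading plate at the start; origin at the centre of its underside, z up
- pocket_yellow: yellow pocket for the yellow-topped block, fixed on the rack board: open-topped box, origin at the centre of its underside (6 mm above the surface); inside 26 mm (x) x 38 mm (y), floor at z = 4 mm, rim at z = 30 mm (outside 34 x 46 mm)
- pocket_red: red pocket like the yellow one, empty, not to be used
- pocket_blue: blue pocket like the yellow one, holding the blue-topped block
- block_blue: setting block with a blue top, same size, standing in the blue pocket; leave alone. Origin at the centre of its underside
- rack: grey rack board under the three pockets, fixed, 80 x 250 x 6 mm; the pockets stand in a row along its y axis, 80 mm apart, in any order; origin at the centre of its underside. Behind rack and cradle stand tall fixed bottles, the nearest a white dispenser jug about 0.5 m high, 0.61 m ahead of the robot base; swing the arm round in front of it
- timer: bystander: white bench timer, 66 x 66 x 21 mm, origin under its centre
- gauze_stack: bystander: stack of gauze pads, 119 x 116 x 13 mm, origin under its centre
- dropper_red: bystander: dropper bottle with red cap, 31 x 31 x 62 mm, origin under its centre
- dropper_blue: bystander: dropper bottle with blue cap, 31 x 31 x 62 mm, origin under its centre
- marker_red: bystander: marker pen with red cap, 130 x 13 x 15 mm, origin under its centre

How it is judged (in metres and radians):
On the way, in this order (a step that is already met when the one before it is completed fails the run):
1. the yellow-topped block stands fully home in the yellow pocket, let go (horizontal distance between block_yellow and pocket_yellow below 0.008 m and z of block_yellow in the frame of pocket_yellow between 0 and 0.008 m and angle between block_yellow's own z axis and vertical below 0.1 rad and contact force between block_yellow and the fingers below 0.1 N), for 0.2 s.
2. the gauge rod is in the guide tube with its collar against the mouth (x of gauge in the frame of guide_tube between -0.003 and 0.004 m and y of gauge in the frame of guide_tube between -0.005 and 0.005 m and z of gauge in the frame of guide_tube between -0.005 and 0.005 m and angle between the x axis of gauge and the x axis of guide_tube, either way round below 0.08 rad), for 0.2 s.
3. the rod is withdrawn, its tip clear of the mouth (x of gauge_tip in the frame of guide_tube below -0.01 m and contact force between gauge and guide below 0.1 N and contact force between gauge and the fingers above 0.5 N), for 0.1 s.
At the end, for the whole second after the job is handed in: Yellow-topped block released in the yellow pocket (8 mm of centre, bottomed to 4 mm, upright to 0.1 rad); fingers hold the rod still, touching nothing else, level to 8 degrees, tip within 25 mm sideways of the plate centre and 65 to 155 mm above the work surface; bystanders unmoved (all of step 1 and angle between gauge's own x axis and vertical between 1.4308 and 1.7108 rad and horizontal distance between gauge_tip and reading_plate below 0.025 m and height (world z) of gauge_tip between 0.065 and 0.155 m and contact force between gauge and the fingers above 0.5 N and linear speed of gauge below 0.03 m/s and angular speed of gauge below 0.2 rad/s and contact force between gauge and guide below 0.1 N and contact force between gauge and cradle below 0.1 N and contact force between gauge and reading_plate below 0.1 N and contact force between gauge and rack below 0.1 N and contact force between gauge and block_yellow below 0.1 N and contact force between gauge and block_blue below 0.1 N and contact force between gauge and pocket_yellow below 0.1 N and contact force between gauge and pocket_red below 0.1 N and contact force between gauge and pocket_blue below 0.1 N); the arm keeps its last pose, push and grip.
It fails at once if a bystander or the blue-topped block was moved by more than 20 mm (distance of any of timer, gauze_stack, dropper_red, dropper_blue, marker_red, block_blue from where it was at the start of the episode above 0.02 m).
It also fails if it takes over 72 s, if anything falls off the work surface, if the arm or the gripper's body presses on something with over 40 N, if the wrist force passes 120 N, or if a joint passes its speed limit or range.

## Robot

A 6-joint arm with a two-finger parallel gripper is mounted at the origin on a cart in front of the work surface, level with it; the furniture and walls round the work are solid. World frame = base frame: x ahead of the robot, y to its left, z up, the work surface at z = 0. Lengths are in mm, angles in rad, forces in N, time in s.
With the tool pointing down it reaches from about 350 to 975 mm from the base axis. Payload 7.1 kg.
Tool frame: the origin (TCP) lies at the very end of the fingers, on their centre line; the grasp point (between the pads) lies 19 mm behind it; z points along the fingers, y is the line along which they close (so a half turn about z gives the same grasp; the last joint's range is limited). The gripper opens to 88 mm and grips with 3 to 60 N. Pads are 20 mm wide; open, the fingers measure 115 mm over their backs; the gripper's body (75 mm by 178 mm) begins 61 mm behind the grasp point.
Start: joints at [-1.227, 0.423, 1.63, -0, 1.089, -0.019], TCP at [221.825, -584.293, 222.675] pointing down, gripper open.
Joint ranges: [-3, 3], [-0.9, 2.11], [0.09, 2.58], [-1.31, 4.45], [0.11, 2.69], [-2.54, 2.54]. Speed limits (rad/s): [2.39, 2.39, 3.01, 3.14, 3.14, 3.14].

## Interface

Orientations are given as a rotation vector (axis times angle).
In Python, from workcell import get_obs, get_image, job, models gives the robot as it stands.
- The arm moves only by the tool jog_arm, never from a script. Its argument "increments" is one flat list of numbers, 7 for each row, row after row: the turn, a rotation vector about the tool's x, y, z in degrees, then the shift along the tool's x, y, z in mm, then the opening in per cent of the stroke, from 0 (shut) to 100 (fully open). A call has 1 to 12 rows; each row shifts and turns the commanded pose from where the row before left it, along the tool's axes as they then stand; what a row does not reach is not made up. A row lasts 1/8 s, in which the tool goes at most 62.5 mm and 10.7 degrees, less where a joint would pass 70% of its speed; a pose out of reach is approached as far as the arm can. A call is refused whole if a number of a shift passes 62.5 or a number of a turn 10.7, either way. A call with a gripper value outside its range is refused whole. The fingers move at their own pace and stop on an object; the grip force is fixed at half the most. Time passes only in rows, so rows that do not move let the fingers close. It gives the time, the measured TCP pose, the force, the opening and the grip force at its end, in the units of the state.
- get_obs(): the state, without advancing time (a new reading comes with each control period).
- get_image(name): name is "scene" or "top"; returns a dict with "pixels" (400x640x3 uint8, blue, green, red), "depth" (400x640 float32, mm along the optical axis (not along the pixel's ray), 0 where there is no reading), "fx", "fy", "cx", "cy" (pixels), "k1" (the pictures are not rectified: a ray, as slopes to the right and down, at radius r is drawn at 1 + k1 r^2 times it, then the intrinsics apply), "cam_to_world" (4x4, takes a point from camera to world coordinates). Camera axes: x right, y up, looking along -z (the intrinsics and any distortion apply to the point x, -y, -z); pixel columns grow to the right and rows downward; lengths in mm; the calibration is good to about 2 mm. A picture is of the moment at which its call begins.
- job.close_job(): hands the job in; it is judged then, once.
Trained networks look in the newest picture that a camera, given by its name, has taken for a name from the list of things; names that differ only in an ending like _2 or _b are one class to them, and where a whole thing is asked for, a point or a joint stands for the part that bears it (a point fixed in the world has none). Each returns a list of dicts, best first, with "p" (0 to 1); they miss things now and then, are a little off and sometimes report something else, mostly with a low value. They report only what shows in the picture. A call takes as long as a camera call.
- models.look_for(target, camera): "centre" ([x, y, z] in mm, in world coordinates, good to about 4 mm: the middle of the surface that is visible of it).
- models.regions_of(target, camera): "region" (400x640 bool, what is visible of it).
The state is a dict: "t": time; "qpos": joint angles; "qvel": joint speeds; "joint_torque": joint torques, N m; "ee_pos": TCP position; "orientation": TCP orientation; "ft_force": force on the tool from outside, world axes, zero at the start; "moment": the same for the moment, N m; "width": finger opening in mm; "grasp_force": force on a finger pad.
Only numpy, scipy, OpenCV 4.12 (cv2) and the standard library are available. Lean on these libraries where they do the work, as an engineer would, in place of code of your own. Each camera call takes 0.05 s, during which the arm holds its last target. There are 200 camera calls.

## Working session

There is one attempt and no reset: what is moved stays moved. The work goes in short steps, Python scripts to look and compute and a tool call to move; the robot and the scene stay as the last step left them, time stands still between calls to the robot, and variables do not carry over. Pictures are saved under pics/ and viewed, at most 10 in all, crops included, and the job is handed in when it is done.

Besides the shell and the picture viewer there is one more tool, called as name(argument=value, ...), one argument or row to a line, values as JSON. jog_arm: Moves the arm, as the interface text tells. Its arguments: {"type":"object","properties":{"increments":{"type":"array"}},"required":["increments"]}

```bash
mkdir -p pics; ls; cat > h.py <<'E'
import numpy as np, cv2
from workcell import get_obs, get_image, job, models
from scipy.spatial.transform import Rotation as R
def cloud(im):
    h,w=im['depth'].shape
    K=np.array([[im['fx'],0,im['cx']],[0,im['fy'],im['cy']],[0,0,1.]])
    v,u=np.mgrid[0:h,0:w]
    p=cv2.undistortPoints(np.stack([u,v],-1).reshape(-1,1,2).astype(float),K,np.array([im['k1'],0,0,0,0.])).reshape(h,w,2)
    d=im['depth'].astype(float)
    c=np.stack([p[...,0]*d,-p[...,1]*d,-d],-1)
    M=np.array(im['cam_to_world'])
    P=c@M[:3,:3].T+M[:3,3]
    P[d==0]=np.nan
    return P
E
python3 - <<'E'
from h import *
for c in ('scene','top'):
    im=get_image(c); cv2.imwrite(f'pics/{c}0.png',im['pixels']); np.savez(c+'0.npz',P=cloud(im),pix=im['pixels'])
    M=np.array(im['cam_to_world']);print(c,M[:3,3].round(),(-M[:3,2]).round(2),im['fx'])
    for n in 'gauge cradle guide guide_tube reading_plate block_yellow pocket_yellow pocket_red pocket_blue block_blue rack timer gauze_stack dropper_red dropper_blue marker_red'.split():
        r=models.look_for(n,c)
        print(n,[(np.round(a['centre']).tolist(),round(a['p'],2)) for a in r[:2]])
print(get_obs())
E
```

```text
pics
scene [ -70. -645.  913.] [ 0.44  0.57 -0.69] 390.6425674965565
gauge [([396.0, -22.0, 65.0], 0.87)]
cradle [([391.0, -36.0, 9.0], 0.86)]
guide [([417.0, 156.0, 6.0], 0.81), ([394.0, -40.0, 9.0], 0.68)]
guide_tube []
reading_plate [([355.0, -325.0, 8.0], 0.86)]
block_yellow [([358.0, -310.0, 60.0], 0.87), ([413.0, 158.0, 8.0], 0.29)]
pocket_yellow []
pocket_red []
pocket_blue [([434.0, 386.0, 13.0], 0.33)]
block_blue [([398.0, -19.0, 63.0], 0.57)]
rack []
timer [([308.0, 204.0, 19.0], 0.58)]
gauze_stack [([432.0, 387.0, 16.0], 0.83)]
dropper_red []
dropper_blue []
marker_red []
top [ 247.   39. 1154.] [ 0.18 -0.   -0.98] 369.92703486497413
gauge [([394.0, -15.0, 72.0], 0.64), ([428.0, 166.0, 97.0], 0.18)]
cradle [([389.0, -29.0, 9.0], 0.94)]
guide [([430.0, 165.0, 96.0], 0.63)]
guide_tube [([435.0, 177.0, 125.0], 0.62)]
reading_plate [([365.0, -304.0, 6.0], 0.61)]
block_yellow [([370.0, -299.0, 76.0], 0.46), ([398.0, -16.0, 70.0], 0.46)]
pocket_yellow [([502.0, -229.0, 13.0], 0.68)]
pocket_red [([512.0, -310.0, 12.0], 0.5)]
pocket_blue [([505.0, -369.0, 22.0], 0.55)]
block_blue 
[... 335 characters left out ...]
]
{'t': 1.7, 'qpos': array([-1.22704382e+00,  4.23064235e-01,  1.62988209e+00,  1.86980300e-05,
        1.08860605e+00, -1.89834777e-02]), 'qvel': array([ 1.79753435e-03, -1.12316616e-03,  7.04021657e-05,  1.71125521e-03,
        9.80593935e-04, -1.33004124e-04]), 'joint_torque': array([-4.16908995e-05, -5.44565284e+01, -2.74041349e+01,  6.44361530e-02,
        1.68575929e-02, -7.87922261e-06]), 'ee_pos': array([ 221.80810561, -584.31259278,  222.70446079]), 'orientation': array([3.09002981e+00, 5.66645628e-01, 3.59086991e-05]), 'ft_force': array([ 0.60327166,  0.28224846, -0.69153837]), 'moment': array([ 0.0198639 , -0.0011681 , -0.02015045]), 'grasp_force': 0.0, 'width': 88.05172189551523}
```

View images.

View pics/top0.png

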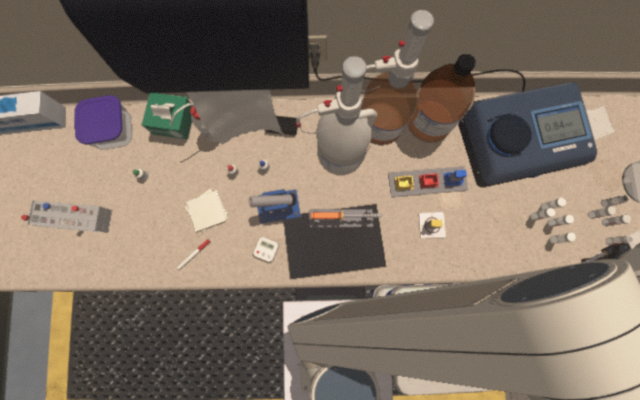

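View pics/scene0.png

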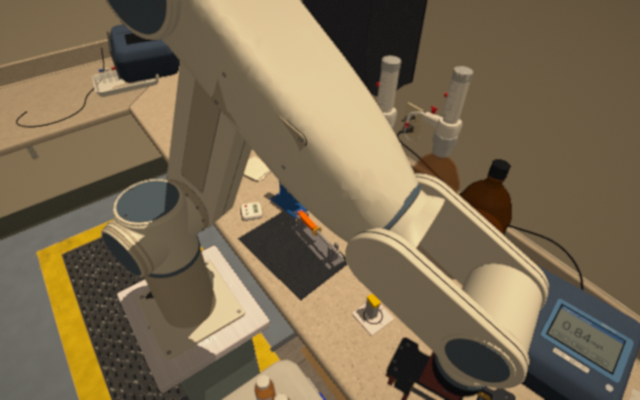

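```bash
python3 - <<'E'
from h import *
D=np.load('top0.npz');P=D['P'];pix=D['pix']
hsv=cv2.cvtColor(pix,cv2.COLOR_BGR2HSV)
X,Y,Z=P[...,0],P[...,1],P[...,2]
def box(n,x0,x1,y0,y1,z0,z1,col=None):
    m=(X>x0)&(X<x1)&(Y>y0)&(Y<y1)&(Z>z0)&(Z<z1)
    if col is not None: m&=col
    q=P[m]
    if len(q)<4: print(n,len(q));return q
    c,s,a=cv2.minAreaRect(q[:,:2].astype(np.float32))
    e,V=np.linalg.eigh(np.cov(q[:,:2].T))
    print(n,len(q),'rect',np.round(c,1),np.round(s,1),round(a,1),'mean',q.mean(0).round(1),'zmed',np.median(q[:,2]).round(1),'pca',np.degrees(np.arctan2(V[1,1],V[0,1])).round(1),np.sqrt(e).round(1))
    return q
H,S,Vv=hsv[...,0],hsv[...,1],hsv[...,2]
box('surf',330,350,-230,-150,-20,20)
box('yblock',330,410,-350,-260,55,95)
box('yblock yel',330,410,-350,-260,40,95,(H>15)&(H<35)&(S>120))
box('plate',310,420,-370,-250,2,20)
box('plateW',310,420,-370,-250,-5,15,(S<60)&(Vv>150))
box('rack',440,570,-440,-160,3,20)
box('pyel',470,550,-270,-190,20,50)
box('pyelc',470,550,-270,-190,3,50,(H>15)&(H<35)&(S>130))
box('predc',470,550,-345,-270,3,50,((H<8)|(H>172))&(S>130))
box('bblock',470,550,-430,-340,55,95)
box('handle',350,440,-150,120,50,95,(H>4)&(H<20)&(S>150))
q=box('gauge',370,440,-160,120,45,95)
for y in range(-160,90,10):
    s=q[(q[:,1]>=y)&(q[:,1]<y+10)]
    if len(s): print(y,s.mean(0).round(1),s[:,0].min().round(),s[:,0].max().round(),s[:,2].max().round(),end=' | ')
print()
box('cradlebase',340,450,-180,100,4,14,(Vv>60))
q=box('tube',370,480,80,280,60,190)
for y in range(80,280,8):
    s=q[(q[:,1]>=y)&(q[:,1]<y+8)]
    if len(s): print(y,len(s),s.mean(0).round(1),s[:,0].min().round(),s[:,0].max().round(),s[:,2].max().round(),end=' | ')
print()
big=cv2.resize(pix[140:260,180:500],None,fx=2.5,fy=2.5,interpolation=cv2.INTER_CUBIC);cv2.imwrite('pics/c1.png',big)
E
```

```text
surf 165 rect [ 340.4 -190.4] [79.  19.3] 88.8 mean [ 339.9 -190.6   -0.5] zmed -0.5 pca 90.5 [ 5.8 22.8]
yblock 89 rect [ 369.4 -302.7] [32.9 18. ] 86.8 mean [ 369.  -301.2   73.1] zmed 75.1 pca 85.4 [ 5.7 10.3]
yblock yel 71 rect [ 369.2 -300.8] [29.2 17.2] 87.3 mean [ 368.5 -299.8   73.9] zmed 75.6 pca 81.2 [5.3 8.8]
plate 576 rect [ 365.4 -308.6] [117.3 107.2] 88.4 mean [ 368.5 -306.5    5.3] zmed 5.0 pca 77.2 [26.9 28.4]
plateW 475 rect [ 372.6 -310.6] [85.8 85.3] 0.6 mean [ 373.4 -309.4    4.5] zmed 4.8 pca -162.0 [26.2 28.2]
rack 1394 rect [ 504.  -299.1] [278.2 125.1] 88.7 mean [ 508.  -295.7    7. ] zmed 6.4 pca 91.7 [26.8 70.7]
pyel 105 rect [ 507.  -227.4] [35.1 47.8] 4.4 mean [ 506.3 -227.4   31.9] zmed 33.1 pca 98.6 [13.  16.8]
pyelc 201 rect [ 506.9 -227.3] [36.7 52.1] 3.7 mean [ 506.2 -226.5   20.2] zmed 15.7 pca 94.1 [11.5 15.6]
predc 218 rect [ 512.8 -307.9] [39.2 54.2] 0.3 mean [ 511.8 -306.6   19.6] zmed 15.8 pca 92.3 [11.6 16. ]
bblock 106 rect [ 517.1 -387. ] [21.4 35. ] 1.3 mean [ 515.9 -384.1   76. ] zmed 78.8 pca 89.0 [ 6.6 10.5]
handle 149 rect [401.1  24.2] 
[... 1397 characters left out ...]
 36 [447.6 124.1  91.3] 433.0 465.0 99.0 | 128 38 [444.5 132.8  93.2] 422.0 467.0 103.0 | 136 55 [441.6 140.5 101.7] 420.0 472.0 116.0 | 144 61 [442.7 148.2 106.9] 415.0 472.0 118.0 | 152 67 [441.7 156.4 109.5] 415.0 472.0 118.0 | 160 58 [441.6 164.4 111.5] 417.0 472.0 122.0 | 168 61 [438.2 172.2 113.3] 415.0 470.0 127.0 | 176 66 [437.6 180.  116.1] 411.0 470.0 132.0 | 184 64 [435.7 188.2 117.8] 411.0 467.0 137.0 | 192 65 [435.4 196.1 121.2] 412.0 468.0 141.0 | 200 38 [440.2 204.  133.9] 423.0 465.0 145.0 | 208 33 [435.5 211.6 141.7] 423.0 452.0 149.0 | 216 35 [434.4 219.5 146.2] 421.0 452.0 153.0 | 224 31 [432.  227.6 148.7] 420.0 447.0 155.0 | 232 20 [436.1 236.6 136.8] 421.0 449.0 147.0 |
```

View pics/c1.png

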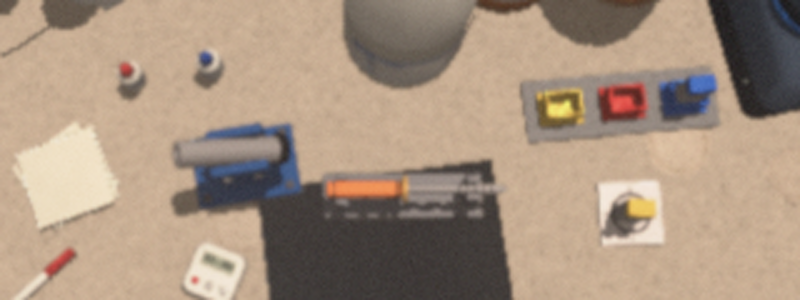

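```bash
cat >> h.py <<'E'
def down(yaw): # tool down, tool y at angle yaw(deg) from world x
    c,s=np.cos(np.radians(yaw)),np.sin(np.radians(yaw))
    y=np.array([c,s,0]);z=np.array([0,0,-1.]);return np.stack([np.cross(y,z),y,z],1)
def tilt(Rg): # gauge rotation -> tool rotation (tool x=-gx, y: gy*?, z=-gz)
    return np.stack([-Rg[:,0],Rg[:,1],-Rg[:,2]],1)
def plan(wps,start=None,step=60,dang=10,dp=1):
    """wps: (pos, R or None, grip[, step]) ; prints rows"""
    o=get_obs(); p,Rc=(o['ee_pos'],R.from_rotvec(o['orientation']).as_matrix()) if start is None else start
    k=0
    for w in wps:
        q,Rt,g=w[:3]; st=w[3] if len(w)>3 else step
        q=np.array(q,float); Rt=Rc if Rt is None else Rt
        rv=R.from_matrix(Rc.T@Rt).as_rotvec(); tot=np.degrees(np.linalg.norm(rv))
        n=max(1,int(np.ceil(np.linalg.norm(q-p)/st-1e-6)),int(np.ceil(tot/dang-1e-6)))
        p0,R0=p,Rc
        for i in range(1,n+1):
            tp=p0+(q-p0)*i/n; tR=R0@R.from_rotvec(rv*i/n).as_matrix()
            a=np.degrees(R.from_matrix(Rc.T@tR).as_rotvec()).round(dp); d=(Rc.T@(tp-p)).round(dp)
            print(','.join(f'{v:g}' for v in [*(a+0.),*(d+0.),g]),end=',\n')
            Rc=Rc@R.from_rotvec(np.radians(a)).as_matrix(); p=p+(R0 if False else Rc@R.from_rotvec(-np.radians(a)).as_matrix())@d; k+=1
    print('rows',k,'end',p.round(1))
E
cat > tubefit.py <<'E'
from h import *
from scipy.optimize import least_squares
D=np.load('top0.npz');P=D['P'];pix=D['pix'];X,Y,Z=P[...,0],P[...,1],P[...,2]
m=(X>418)&(X<472)&(Y>100)&(Y<233)&(Z>60)&(Z<190)
S=cv2.cvtColor(pix,cv2.COLOR_BGR2HSV)[...,1]
q=P[m&(S<90)]
def res(v,q=q):
    x0,z0,yaw,pit=v # axis pt at y=180; dir
    d=np.array([np.sin(yaw)*np.cos(pit),-np.cos(yaw)*np.cos(pit),-np.sin(pit)])
    w=q-[x0,180,z0]; w=w-np.outer(w@d,d); return np.linalg.norm(w,axis=1)-15.5
s=least_squares(res,[440,105,.12,.52],loss='soft_l1',f_scale=1.5)
x0,z0,yaw,pit=s.x;print(len(q),s.x.round(3),np.degrees(s.x[2:]).round(2),np.abs(s.fun).mean())
s2=least_squares(lambda v:res([*v,np.pi/6]),[440,105,.12],loss='soft_l1',f_scale=1.5);print(s2.x,np.degrees(s2.x[2]))
for v in ([*s.x],[*s2.x,np.pi/6]):
    x0,z0,yaw,pit=v;d=np.array([np.sin(yaw)*np.cos(pit),-np.cos(yaw)*np.cos(pit),-np.sin(pit)])
    m2=(X>400)&(X<480)&(Y>60)&(Y<270)&(Z>60); w=P[m2]-[x0,180,z0]; t=w@d; rr=np.linalg.norm(w-np.outer(t,d),axis=1)
    tt=np.sort(t[(rr<17)]);print('ends',tt[:6].round(1),tt[-4:].round(1)); 
    for te in (tt[2],):print('mouth',(np.array([x0,180,z0])+te*d).round(1))
    te=(142-z0)/d[2];print('z142',te,(np.array([x0,180,z0])+te*d).round(1))
E
python3 - <<'E'
from h import *
D=np.load('top0.npz');P=D['P'];X,Y,Z=P[...,0],P[...,1],P[...,2]
for y in range(-300,140,20):
    m=(Y>=y)&(Y<y+20)&(Z>100)&(X>480)&(X<1000)
    if m.any(): print(y,m.sum(),'minx',np.sort(X[m])[:2].round(),'zmax',Z[m].max().round(),end=' | ')
print()
B=[369.2,-301.5]
plan([(B+[180],down(-4),100),(B+[80],None,100),(B+[46],None,100,20)])
E
python3 tubefit.py
```

```text
-300 1170 minx [647. 648.] zmax 424.0 | -280 1154 minx [658. 659.] zmax 424.0 | -260 546 minx [682. 683.] zmax 424.0 | -240 187 minx [657. 659.] zmax 425.0 | -220 328 minx [641. 642.] zmax 426.0 | -200 717 minx [634. 634.] zmax 533.0 | -180 1445 minx [631. 631.] zmax 535.0 | -160 1772 minx [632. 632.] zmax 534.0 | -140 1214 minx [636. 636.] zmax 463.0 | -120 1029 minx [581. 586.] zmax 425.0 | -100 931 minx [552. 555.] zmax 426.0 | -80 802 minx [540. 541.] zmax 427.0 | -60 1119 minx [534. 534.] zmax 534.0 | -40 1570 minx [533. 533.] zmax 535.0 | -20 1518 minx [534. 534.] zmax 533.0 | 0 1115 minx [540. 540.] zmax 458.0 | 20 1058 minx [552. 552.] zmax 430.0 | 40 1052 minx [569. 570.] zmax 688.0 | 60 1130 minx [570. 570.] zmax 689.0 | 80 1116 minx [572. 574.] zmax 690.0 | 100 1066 minx [605. 605.] zmax 691.0 | 120 1058 minx [606. 606.] zmax 691.0 | 
0,0,-9.3,34,-30.3,6.1,100,
0,0,-9.3,38.5,-24.4,6.1,100,
0,0,-9.4,41.9,-17.9,6.1,100,
0,0,-9.3,44.3,-10.8,6.1,100,
0,0,-9.3,45.4,-3.5,6.1,100,
0,0,-9.3,45.4,3.9,6.1,100,
0,0,-9.3,44.1,11.2,6.1,100,
0,0,0,0,0,50,100,
0,0,0,0,0,50,100,
0,0,0,0,0,17,100,
0,0,0,0,0,17,100,
rows 11 end [ 369.2 -301.5   46. ]
550 [4.42690e+02 1.10063e+02 1.33000e-01 5.06000e-01] [ 7.63 29.02] 2.474706956794656
[4.42717852e+02 1.10039535e+02 1.30650387e-01] 7.485715755285237
ends [-65.4 -64.5 -64.5 -64.5 -64.3 -64.3] [66.  66.9 69.5 69.9]
mouth [435.2 235.9 141.3]
z142 -65.83277823375256 [435.1 237.1 142. ]
ends [-65.4 -64.8 -64.6 -64.6 -64.5 -64.4] [65.4 65.8 66.7 69.2]
mouth [435.4 235.5 142.3]
z142 -63.92093095699489 [435.5 234.9 142. ]
```

jog_arm(
  increments=[0, 0, -9.3, 34, -30.3, 6.1, 100, 0, 0, -9.3, 38.5, -24.4, 6.1, 100, 0, 0, -9.4, 41.9, -17.9, 6.1, 100, 0, 0, -9.3, 44.3, -10.8, 6.1, 100, 0, 0, -9.3, 45.4, -3.5, 6.1, 100, 0, 0, -9.3, 45.4, 3.9, 6.1, 100, 0, 0, -9.3, 44.1, 11.2, 6.1, 100, 0, 0, 0, 0, 0, 0, 100, 0, 0, 0, 0, 0, 0, 100],
)

```text
t: 2.82
ee_pos: [369.4, -301.9, 180.3]
orientation: [2.298, 2.141, -0.0]
ft_force: [0.1, 0.3, 0.3]
width: 88.3
grasp_force: 0.0
```

jog_arm(
  increments=[0, 0, 0, 0, 0, 50, 100, 0, 0, 0, 0, 0, 50, 100, 0, 0, 0, 0, 0, 20, 100, 0, 0, 0, 0, 0, 14, 100, 0, 0, 0, 0, 0, 0, 100, 0, 0, 0, 0, 0, 0, 0, 0, 0, 0, 0, 0, 0, 0, 0, 0, 0, 0, 0, 0, 0, 0, 0, 0, 0, 0, 0, 0, 0, 0, 0, 0, 0, 0, 0],
)

```text
t: 4.08
ee_pos: [369.2, -301.5, 46.1]
orientation: [2.298, 2.142, 0.0]
ft_force: [-0.1, -0.1, -0.1]
width: 41.3
grasp_force: 0.0
```

jog_arm(
  increments=[0, 0, 0, 0, 0, 0, 0, 0, 0, 0, 0, 0, 0, 0, 0, 0, 0, 0, 0, 0, 0, 0, 0, 0, 0, 0, 0, 0, 0, 0, 0, 0, 0, 0, 0],
)

```text
t: 4.7
ee_pos: [369.2, -301.5, 46.0]
orientation: [2.298, 2.142, 0.0]
ft_force: [0.3, 0.7, -0.2]
width: 19.7
grasp_force: 30.0
```

```bash
python3 - <<'E'
from h import *
P0=[507,-227.4]
plan([([369.2,-301.5,140],None,0,50),(P0+[140],down(4),0,50)])
E
```

```text
0,0,0,0,0,-47,0,
0,0,0,0,0,-47,0,
0,0,-2,20.9,33.1,0,0,
0,0,-2,19.7,33.7,0,0,
0,0,-2,18.5,34.5,0,0,
0,0,-2,17.3,35.1,0,0,
rows 6 end [ 507.  -227.4  140. ]
```

jog_arm(
  increments=[0, 0, 0, 0, 0, -47, 0, 0, 0, 0, 0, 0, -47, 0, 0, 0, -2, 20.9, 33.1, 0, 0, 0, 0, -2, 19.7, 33.7, 0, 0, 0, 0, -2, 18.5, 34.5, 0, 0, 0, 0, -2, 17.3, 35.1, 0, 0, 0, 0, 0, 0, 0, 0, 0, 0, 0, 0, 0, 0, 0, 0],
)

```text
t: 5.7
ee_pos: [506.0, -227.2, 139.4]
orientation: [-2.141, -2.296, 0.001]
ft_force: [-1.1, -1.0, -3.4]
width: 19.8
grasp_force: 30.0
```

```bash
python3 - <<'E'
from h import *
print(get_obs()['ee_pos'],get_obs()['ft_force'])
for c in ('scene','top'):
    im=get_image(c); np.savez(c+'1.npz',P=cloud(im),pix=im['pixels']);P=cloud(im)
    M=np.array(im['cam_to_world']);q=np.linalg.inv(M)@[507,-227,70,1];
    u=int(im['cx']+im['fx']*q[0]/-q[2]);v=int(im['cy']-im['fy']*q[1]/-q[2]);print(c,u,v)
    a=im['pixels'][max(0,v-50):v+50,max(0,u-60):u+60];cv2.imwrite(f'pics/{c}1.png',cv2.resize(a,None,fx=4,fy=4,interpolation=cv2.INTER_CUBIC))
a=[cv2.imread(f'pics/{c}1.png') for c in('scene','top')]
h=max(x.shape[0] for x in a);a=[cv2.copyMakeBorder(x,0,h-x.shape[0],0,0,0) for x in a]
b=np.hstack(a);cv2.imwrite('pics/m1.png',cv2.resize(b,(800,int(b.shape[0]*800/b.shape[1]))))
E
```

```text
[ 505.96497221 -227.16236064  139.35843449] [-1.06755616 -0.95463939 -3.44113533]
scene 390 255
top 407 178
```

View pics/m1.png

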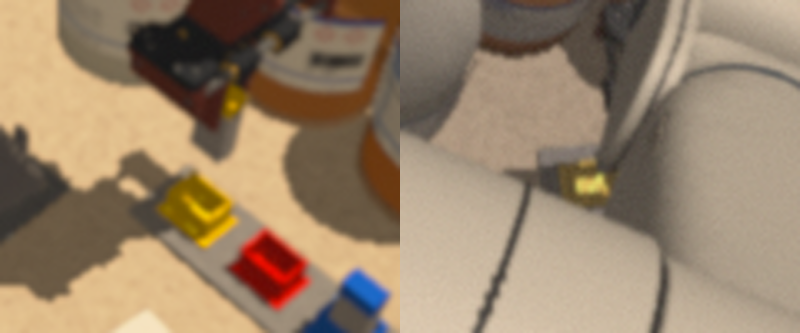

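```bash
python3 - <<'E'
from h import *
D=np.load('scene1.npz');P=D['P'];pix=D['pix'];hsv=cv2.cvtColor(pix,cv2.COLOR_BGR2HSV)
X,Y,Z=P[...,0],P[...,1],P[...,2];yel=(hsv[...,0]>15)&(hsv[...,0]<35)&(hsv[...,1]>130)
def box(n,m):
    q=P[m]; c,s,a=cv2.minAreaRect(q[:,:2].astype(np.float32)); print(n,len(q),np.round(c,1),np.round(s,1),round(a,1),q.min(0).round(),q.max(0).round())
B=lambda x0,x1,y0,y1,z0,z1:(X>x0)&(X<x1)&(Y>y0)&(Y<y1)&(Z>z0)&(Z<z1)
box('pocket',B(470,550,-270,-190,26,45))
box('pocket yel',B(470,550,-270,-190,2,45)&yel)
box('red',B(470,550,-350,-270,26,45))
box('blockb',B(470,550,-440,-350,70,95))
box('block low',B(470,550,-270,-190,95,128))
box('block yel',B(470,550,-280,-180,120,190)&yel)
q=P[B(470,550,-270,-190,98,128)]
for z in range(98,128,5):
    s=q[(q[:,2]>=z)&(q[:,2]<z+5)]
    if len(s):print(z,len(s),s.min(0).round(1),s.max(0).round(1))
D=np.load('top1.npz');P=D['P'];pix=D['pix'];hsv=cv2.cvtColor(pix,cv2.COLOR_BGR2HSV)
X,Y,Z=P[...,0],P[...,1],P[...,2];yel=(hsv[...,0]>15)&(hsv[...,0]<35)&(hsv[...,1]>130)
box('top block',B(470,550,-280,-180,150,190)&yel)
E
```

```text
pocket 130 [ 507.5 -231.4] [36.7 46.4] 5.9 [ 488. -255.   26.] [ 527. -207.   40.]
pocket yel 348 [ 516.6 -225.6] [64.7 64.6] 5.1 [ 483. -260.    3.] [ 549. -193.   40.]
red 133 [ 512.  -310.7] [37.2 45.4] 3.7 [ 494. -334.   26.] [ 531. -288.   39.]
blockb 115 [ 517.  -390.5] [23.2 31.3] 3.0 [ 505. -407.   70.] [ 528. -375.   83.]
block low 92 [ 500.1 -234.1] [16.9 36.2] 29.7 [ 495. -248.  100.] [ 516. -214.  128.]
block yel 62 [ 505.9 -243.1] [25.1 15.1] 26.6 [ 491. -248.  151.] [ 519. -231.  186.]
98 8 [ 496.1 -245.9   99.6] [ 514.3 -217.5  102.7]
103 20 [ 495.5 -247.7  103.3] [ 515.9 -214.2  108. ]
108 15 [ 495.6 -247.3  108.4] [ 511.3 -219.4  112.9]
113 14 [ 495.9 -247.   113. ] [ 514.2 -218.8  117.8]
118 19 [ 495.4 -247.1  118.5] [ 512.2 -218.5  123. ]
123 16 [ 494.9 -247.4  123.1] [ 516.5 -216.7  127.9]Traceback (most recent call last):
  File "<stdin>", line 19, in <module>
  File "<stdin>", line 5, in box
    return umr_minimum(a, axis, None, out, keepdims, initial, where)
ValueError: zero-size array to reduction operation minimum which has no identity
```

jog_arm(
  increments=[0, 0, 0, 0, 0.5, 40, 0, 0, 0, 0, 0, 0, 20, 0, 0, 0, 0, 0, 0, 5, 0, 0, 0, 0, 0, 0, 0, 0],
)

```text
t: 6.3
ee_pos: [507.2, -227.8, 75.2]
orientation: [-2.144, -2.296, 0.0]
ft_force: [0.7, 0.3, -2.1]
width: 20.1
grasp_force: 30.0
```

Block bottom is at about 35 mm, at the rim. Lower in steps.

jog_arm(
  increments=[0, 0, 0, 0, 0, 6, 0, 0, 0, 0, 0, 0, 6, 0, 0, 0, 0, 0, 0, 5, 0, 0, 0, 0, 0, 0, 0, 0],
)

```text
t: 6.8
ee_pos: [507.2, -227.2, 57.5]
orientation: [-2.142, -2.297, 0.0]
ft_force: [0.1, 1.1, -3.5]
width: 20.0
grasp_force: 30.0
```

jog_arm(
  increments=[0, 0, 0, 0, 0, 4, 0, 0, 0, 0, 0, 0, 3, 0, 0, 0, 0, 0, 0, 0.5, 0, 0, 0, 0, 0, 0, 0, 0],
)

```text
t: 7.3
ee_pos: [507.5, -227.4, 50.4]
orientation: [-2.143, -2.297, 0.0]
ft_force: [-0.7, -0.3, -2.4]
width: 19.3
grasp_force: 30.0
```

jog_arm(
  increments=[0, 0, 0, 0, 0, 0.5, 0, 0, 0, 0, 0, 0, 0, 50, 0, 0, 0, 0, 0, 0, 50, 0, 0, 0, 0, 0, 0, 50, 0, 0, 0, 0, 0, 0, 50, 0, 0, 0, 0, 0, -50, 50, 0, 0, 0, 0, 0, -50, 50, 0, 0, 0, 0, 0, 0, 50],
)

```text
t: 8.3
ee_pos: [510.0, -228.6, 153.8]
orientation: [2.138, 2.292, 0.004]
ft_force: [-0.6, 0.1, -1.0]
width: 43.8
grasp_force: 0.0
```

```bash
python3 - <<'E'
from h import *
im=get_image('scene');P=cloud(im);pix=im['pixels'];hsv=cv2.cvtColor(pix,cv2.COLOR_BGR2HSV)
X,Y,Z=P[...,0],P[...,1],P[...,2]
def box(n,m):
    q=P[m]; c,s,a=cv2.minAreaRect(q[:,:2].astype(np.float32)); print(n,len(q),np.round(c,1),np.round(s,1),round(a,1),q.mean(0).round(1))
B=lambda x0,x1,y0,y1,z0,z1:(X>x0)&(X<x1)&(Y>y0)&(Y<y1)&(Z>z0)&(Z<z1)
box('y top',B(470,550,-270,-190,72,95)); box('b top',B(470,550,-440,-350,72,95)); box('rim',B(470,550,-270,-190,28,42))
# gauge from here
d=lambda y:400.2+(y)*0.02
s=np.array([-np.sin(np.radians(1.1)),-np.cos(np.radians(1.1)),0])
g=np.array([399.7,-27,60]); grip=g-38*s
print('grip',grip)
cur=get_obs()['ee_pos']
plan([([cur[0]-110,cur[1],170],None,90),([grip[0],grip[1],170],down(1.1-2.2 if 0 else -1.1),90),])
print(get_obs())
E
```

```text
y top 95 [ 508.3 -230.9] [22.7 33.6] 5.1 [ 506.4 -232.6   79.5]
b top 113 [ 516.9 -390.4] [25.1 31.1] 3.1 [ 515.4 -390.8   78.4]
rim 112 [ 500.3 -234.8] [30.4 55.3] 30.2 [ 500.6 -236.5   34.7]
grip [400.42950281  10.99299706  60.        ]
0,0,0,3.8,-54.8,-9.3,90,
0,0,0,3.8,-54.9,-9.3,90,
0.1,0,1.3,59.6,4.6,-0.1,90,
0,0.1,1.2,59.6,3.3,-0.1,90,
0.1,0,1.3,59.7,2,0,90,
0,0,1.3,59.7,0.7,-0.1,90,
rows 6 end [400.5  11.  170. ]
{'t': 8.35, 'qpos': array([-4.42652131e-01,  4.17468285e-01,  1.83511345e+00, -2.67523322e-06,
        8.85007538e-01, -5.12263331e-01]), 'qvel': array([ 0.00041486,  0.04249162,  0.0355892 ,  0.00023995, -0.00953773,
       -0.00106019]), 'joint_torque': array([ 4.74764965e-03, -5.16430771e+01, -2.41236484e+01,  4.76641394e-02,
        1.15374934e-01,  1.55378450e-03]), 'ee_pos': array([ 508.60072358, -227.92065362,  151.74930832]), 'orientation': array([2.14018814e+00, 2.29461007e+00, 1.90060925e-03]), 'ft_force': array([-0.40265036,  0.16999344, -0.50379888]), 'moment': array([ 0.02652115, -0.09593293, -0.06135278]), 'grasp_force': 0.0, 'width': 43.88582756286621}
```

jog_arm(
  increments=[0, 0, 0, 3.8, -54.8, -9.3, 90, 0, 0, 0, 3.8, -54.9, -9.3, 90, 0, 0, 1.3, 59.6, 4.6, 0, 90, 0, 0, 1.2, 58.6, 3.3, 0, 90, 0, 0, 1.3, 58.7, 2, 0, 90, 0, 0, 1.3, 57.7, 0.7, 0, 90, 0, 0, 0, 0, 0, 0, 90, 0, 0, 0, 0, 0, 0, 90, 0, 0, 0, 0, 0, 0, 90],
)

```text
t: 9.48
ee_pos: [399.3, 6.3, 168.1]
orientation: [-2.244, -2.197, 0.001]
ft_force: [-0.1, 0.2, 0.2]
width: 79.0
grasp_force: 0.0
```

```bash
python3 - <<'E'
from h import *
o=get_obs();print(o['ee_pos'],np.abs(o['qvel']).max())
im=get_image('scene');P=cloud(im);pix=im['pixels'];hsv=cv2.cvtColor(pix,cv2.COLOR_BGR2HSV)
X,Y,Z=P[...,0],P[...,1],P[...,2]
q=P[(X>375)&(X<430)&(Y>-170)&(Y<120)&(Z>50)&(Z<85)]
for y in range(-170,120,15):
    s=q[(q[:,1]>=y)&(q[:,1]<y+15)]
    if len(s)>3: print(y,len(s),s.mean(0).round(1),s[:,0].min().round(),s[:,0].max().round(),end=' | ')
print()
h=P[(X>375)&(X<430)&(Y>-170)&(Y<120)&(Z>40)&(Z<85)&(hsv[...,0]>4)&(hsv[...,0]<15)&(hsv[...,1]>160)]
print('handle',len(h),h[:,1].min(),h[:,1].max(),cv2.minAreaRect(h[h[:,2]>62][:,:2].astype(np.float32)))
plan([([400.3,6,80],down(-1.1),90),([400.3,6,41],None,90,13)])
E
```

```text
[399.27339815   6.30828024 168.12795161] 0.008088505706159965
-155 8 [ 397.2 -143.8   63.5] 392.0 401.0 | -140 16 [ 398.2 -132.1   63.3] 394.0 403.0 | -125 45 [ 397.9 -113.9   62.5] 385.0 415.0 | -110 47 [ 398.1 -104.2   65.8] 384.0 415.0 | -95 14 [398.6 -87.8  64.4] 396.0 402.0 | -80 16 [399.4 -72.4  64. ] 396.0 405.0 | -65 15 [400.4 -57.2  63.6] 396.0 406.0 | -50 16 [399.9 -42.6  64. ] 396.0 405.0 | -35 61 [399.4 -27.6  65.7] 386.0 417.0 | -20 26 [398.6 -11.6  67.8] 392.0 409.0 | -5 29 [399.4   2.1  67.8] 392.0 410.0 | 10 30 [399.7  18.   66.6] 393.0 410.0 | 25 27 [399.3  32.7  66.6] 393.0 411.0 | 40 65 [399.5  46.8  65.1] 383.0 422.0 | 55 23 [399.6  60.8  67. ] 384.0 414.0 | 
handle 134 -17.059726580496203 60.00346436241773 ((400.8000793457031, 21.447608947753906), (77.13139343261719, 18.089014053344727), 89.63523864746094)
0,0,-0.1,-0.1,0.5,44.1,90,
0,0,0,-0.1,0.5,44.1,90,
0,0,0,0,0,9.8,90,
0,0,0,0,0,9.7,90,
0,0,0,0,0,9.8,90,
0,0,0,0,0.1,9.7,90,
rows 6 end [400.3   6.   41. ]
```

jog_arm(
  increments=[0, 0, 0, 0, 0.5, 44, 90, 0, 0, 0, 0, 0.5, 44, 90, 0, 0, 0, 0, 0, 20, 90, 0, 0, 0, 0, 0, 19, 90, 0, 0, 0, 0, 0, 0, 50, 0, 0, 0, 0, 0, 0, 0, 0, 0, 0, 0, 0, 0, 0, 0, 0, 0, 0, 0, 0, 0, 0, 0, 0, 0, 0, 0, 0, 0, 0, 0, 0, 0, 0, 0, 0, 0, 0, 0, 0, 0, 0, 0, 0, 0, 0, 0, 0, 0],
)

```text
t: 11.02
ee_pos: [400.7, 7.5, 41.7]
orientation: [2.243, 2.2, 0.0]
ft_force: [-0.8, 0.1, 2.5]
width: 17.8
grasp_force: 30.0
```

```bash
cat >> h.py <<'E'
MOUTH=np.array([435.3,235.5,142.]);YAW=7.5
def gframe(yaw,pit):
    a,b=np.radians([yaw,pit]);d=np.array([np.sin(a)*np.cos(b),-np.cos(a)*np.cos(b),-np.sin(b)])
    gy=np.array([np.cos(a),np.sin(a),0]);return np.stack([d,gy,np.cross(d,gy)],1)
GX=-34.
def tcp(org,Rg,gx=None,gz=-19.): return np.array(org)+Rg@[GX if gx is None else gx,0,gz]
E
python3 - <<'E'
from h import *
o=get_obs();print(o['ee_pos'])
Rl=gframe(YAW,0);Rt=gframe(YAW,30);d=Rt[:,0]
pre=tcp(MOUTH-150*d,Rt);print(pre)
plan([([400.5,7,110],None,0,18),([400.5,7,250],None,0,50),([*pre[:2],270],tilt(Rl),0,55),(pre+[0,0,25],tilt(Rt),0,50,),(pre,None,0)],dang=6)
E
```

```text
[400.70757702   7.46449591  41.68167244]
[413.26082548 402.90415048 217.54551733]
0,0,0,-0.1,0,-17.1,0,
0,0,0,-0.1,-0.1,-17.1,0,
0,0,0,-0.2,0,-17,0,
0,0,0,-0.1,-0.1,-17.1,0,
0,0,0,0,0,-46.7,0,
0,0,0,0,0,-46.6,0,
0,0,0,0,0.1,-46.7,0,
0,0,-1.1,49.5,0.6,-2.5,0,
0,0,-1.1,49.5,1.6,-2.5,0,
0,0,-1,49.5,2.6,-2.5,0,
0,0,-1.1,49.4,3.4,-2.5,0,
0,0,-1.1,49.3,4.3,-2.5,0,
0,0,-1.1,49.2,5.3,-2.5,0,
0,0,-1,49.1,6.2,-2.5,0,
0,0,-1.1,49.1,7.1,-2.5,0,
0,5,0,0,0,4.6,0,
0,5,0,-0.4,0,4.5,0,
0,5,0,-0.8,0,4.5,0,
0,5,0,-1.2,0,4.4,0,
0,5,0,-1.6,0,4.3,0,
0,5,0,-1.9,0,4.2,0,
0,0,0,-12.5,0,21.6,0,
rows 22 end [413.2 402.9 217.6]
```

jog_arm(
  increments=[0, 0, 0, 0, 0, -10, 0, 0, 0, 0, 0, 0, -20, 0, 0, 0, 0, 0, 0, -30, 0, 0, 0, 0, 0, 0, -50, 0, 0, 0, 0, 0, 0, -50, 0, 0, 0, 0, 0, 0, -50, 0, 0, 0, 0, 0, 0, 0, 0],
)

```text
t: 11.9
ee_pos: [402.5, 7.4, 255.3]
orientation: [2.239, 2.196, 0.009]
ft_force: [0.1, -0.1, -1.8]
width: 17.9
grasp_force: 30.0
```

jog_arm(
  increments=[0, 0, -1.1, 49.5, 0.6, -2.5, 0, 0, 0, -1.1, 49.5, 1.6, -2.5, 0, 0, 0, -1, 49.5, 2.6, -2.5, 0, 0, 0, -1.1, 49.4, 3.4, -2.5, 0, 0, 0, -1.1, 49.3, 4.3, -2.5, 0, 0, 0, -1.1, 49.2, 5.3, -2.5, 0, 0, 0, -1, 49.1, 6.2, -2.5, 0, 0, 0, -1.1, 49.1, 7.1, -2.5, 0, 0, 0, 0, 0, 0, 0, 0],
)

```text
t: 13.02
ee_pos: [412.4, 405.5, 269.9]
orientation: [-2.068, -2.365, 0.003]
ft_force: [0.4, -0.4, -1.8]
width: 17.7
grasp_force: 30.0
```

jog_arm(
  increments=[0, 5, 0, 0, 0, 4.6, 0, 0, 5, 0, -0.4, 0, 4.5, 0, 0, 5, 0, -0.8, 0, 4.5, 0, 0, 5, 0, -1.2, 0, 4.4, 0, 0, 5, 0, -1.6, 0, 4.3, 0, 0, 5, 0, -1.9, 0, 4.2, 0, 0, 0, 0, 0, 0, 0, 0, 0, 0, 0, 0, 0, 0, 0, 0, 0, 0, 0, 0, 0, 0],
)

```text
t: 14.15
ee_pos: [413.3, 403.7, 244.5]
orientation: [-1.785, -2.037, -0.479]
ft_force: [-0.6, -0.2, -1.5]
width: 17.5
grasp_force: 30.0
```

```bash
cat > look.py <<'E'
from h import *
import sys
from scipy.optimize import least_squares
def fit_axis(q,r,yaw0,pit0,y0,guess):
    def res(v):
        a=np.radians(v[2]),np.radians(v[3]);d=np.array([np.sin(a[0])*np.cos(a[1]),-np.cos(a[0])*np.cos(a[1]),-np.sin(a[1])])
        w=q-[v[0],y0,v[1]];w=w-np.outer(w@d,d);return np.linalg.norm(w,axis=1)-r
    return least_squares(res,[*guess,yaw0,pit0],loss='soft_l1',f_scale=1)
o=get_obs();Rt=R.from_rotvec(o['orientation']).as_matrix();Rg=np.stack([-Rt[:,0],Rt[:,1],-Rt[:,2]],1)
org=o['ee_pos']-Rg@[GX,0,-19];tip=org+120*Rg[:,0]
print('tcp',o['ee_pos'].round(1),'gx dir yaw,pit',np.degrees(np.arctan2(Rg[0,0],-Rg[1,0])).round(2),np.degrees(np.arcsin(-Rg[2,0])).round(2),'pred org',org.round(1),'tip',tip.round(1))
tag=sys.argv[1]
for c in('scene','top'):
    im=get_image(c);P=cloud(im);pix=im['pixels'];np.savez(f'{c}{tag}.npz',P=P,pix=pix)
    w=(P-org)@Rg
    m=(w[...,0]>8)&(w[...,0]<108)&(np.abs(w[...,1])<16)&(np.abs(w[...,2])<16)
    q=P[m]
    print(c,'rod pts',len(q))
    if len(q)>10:
        wl=w[m]; 
        f=lambda v:np.hypot(wl[:,1]-v[0]-v[2]*(wl[:,0]-60),wl[:,2]-v[1]-v[3]*(wl[:,0]-60))-5
        s=least_squares(f,[0,0,0,0],loss='soft_l1',f_scale=1)
        print('  rod in pred frame at x=60: y,z',s.x[:2].round(2),'slopes deg',np.degrees(s.x[2:]).round(2))
        a=w[(np.abs(w[...,1]-s.x[0])<9)&(np.abs(w[...,2]-s.x[1])<9)&(w[...,0]>90)&(w[...,0]<140)][:,0]
        if len(a):print('  max x',np.sort(a)[-4:].round(1))
        b=w[(np.hypot(w[...,1],w[...,2])<19)&(np.hypot(w[...,1],w[...,2])>10)&(w[...,0]>-15)&(w[...,0]<15)][:,0]
        if len(b):print('  collar x',np.sort(b)[[0,-3,-1]].round(1),len(b))
    a=np.radians([YAW,30]);G=gframe(YAW,30);t=(P-MOUTH)@G
    m=(t[...,0]>3)&(t[...,0]<55)&(np.abs(t[...,1])<22)&(np.abs(t[...,2])<22);tl=t[m]
    f=lambda v:np.hypot(tl[:,1]-v[0]-v[2]*(tl[:,0]-25),tl[:,2]-v[1]-v[3]*(tl[:,0]-25))-15.5
    if len(tl)>10:
        s=least_squares(f,[0,0,0,0],loss='soft_l1',f_scale=1)
        print('  tube',len(tl),'y,z at x=25',s.x[:2].round(2),'slopes',np.degrees(s.x[2:]).round(2))
        a=t[(np.hypot(t[...,1],t[...,2])<18)&(t[...,0]<10)&(t[...,0]>-15)][:,0];print('  mouth x',np.sort(a)[:5].round(1))
E
python3 look.py 2
```

```text
tcp [413.3 403.7 244.5] gx dir yaw,pit 7.55 29.96 pred org [418.4 365.1 244. ] tip [432.1 262.  184.1]
scene rod pts 93
  rod in pred frame at x=60: y,z [-0.33 -0.13] slopes deg [ 0.67 -0.75]
  max x [116.9 117.  117.1 118.4]
  collar x [-11.9   2.3   3.6] 38
  tube 157 y,z at x=25 [0.17 2.01] slopes [0.08 0.92]
  mouth x [2.8 3.4 3.7 4.  5. ]
top rod pts 0
  tube 98 y,z at x=25 [ 1.6  -0.09] slopes [-4.75 -0.93]
  mouth x []
```

```bash
sed -i 's/^MOUTH=.*/MOUTH=np.array([435.3,235.5,142.]);YAW=7.5/' h.py; python3 - <<'E'
from h import *
Rt=gframe(YAW,30);M=MOUTH+Rt@[2,0.3,1.8];print(M)
plan([(tcp(M-135*Rt[:,0],Rt),tilt(Rt),0,15)])
E
```

```text
[435.94098503 232.92962461 142.55884573]
0,0,0,-10.4,0,7,0,
0,0,0,-10.5,0.1,7.1,0,
0,0,0.1,-10.4,0,7,0,
rows 3 end [415.6 387.4 210.6]
```

jog_arm(
  increments=[0, 0, 0, -10.4, 0, 7, 0, 0, 0, 0, -10.5, 0, 7, 0, 0, 0, 0, -10.4, 0, 7, 0, 0, 0, 0, 0, 0, 0, 0, 0, 0, 0, 0, 0, 0, 0, 0, 0, 0, 0, 0, 0, 0],
)

```text
t: 15.0
ee_pos: [415.7, 387.1, 210.7]
orientation: [-1.786, -2.036, -0.479]
ft_force: [0.6, 0.0, -0.9]
width: 17.8
grasp_force: 30.0
```

```bash
python3 look.py 3; python3 - <<'E'
from h import *
D=np.load('scene3.npz');P=D['P'];m=np.linalg.norm(P-[430,250,150],axis=-1)<60;v,u=np.where(m);v,u=int(np.median(v)),int(np.median(u));print(u,v)
a=D['pix'][max(0,v-40):v+40,max(0,u-50):u+50];cv2.imwrite('pics/s3.png',cv2.resize(a,None,fx=6,fy=6,interpolation=cv2.INTER_CUBIC))
E
```

```text
tcp [415.7 387.1 210.7] gx dir yaw,pit 7.51 30.02 pred org [420.8 348.5 210.1] tip [434.4 245.5 150.1]
scene rod pts 90
  rod in pred frame at x=60: y,z [0.42 0.5 ] slopes deg [1.35 0.41]
  max x [115.5 116.9 117.  120.1]
  collar x [-14.6   3.4   6.9] 39
  tube 155 y,z at x=25 [-0.23  1.76] slopes [-0.17  0.01]
  mouth x [-12.6   1.9   3.1   3.4   3.5]
top rod pts 0
278 162
```

View pics/s3.png

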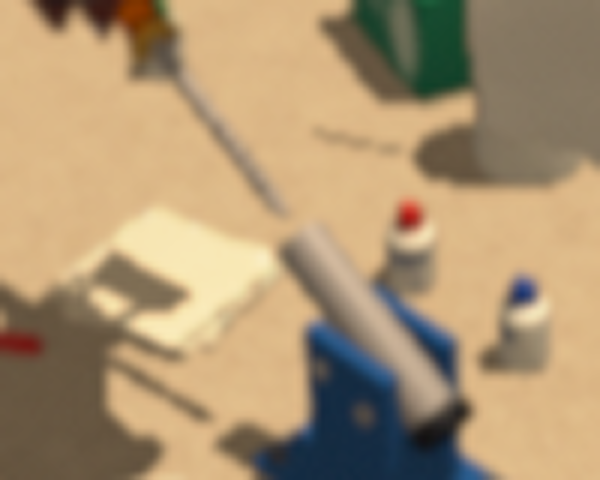

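jog_arm(
  increments=[0, 0, 0, -8, -0.5, 0, 0, 0, 0, 0, -8, 0, 0, 0, 0, 0, 0, -8, 0, 0, 0, 0, 0, 0, -8, 0, 0, 0, 0, 0, 0, 0, 0, 0, 0],
)

```text
t: 15.72
ee_pos: [418.5, 358.7, 193.8]
orientation: [-1.787, -2.035, -0.478]
ft_force: [-0.2, 0.2, -1.5]
width: 17.9
grasp_force: 30.0
```

jog_arm(
  increments=[0, 0, 0, -10, 0, 0, 0, 0, 0, 0, -10, 0, 0, 0, 0, 0, 0, -10, 0, 0, 0, 0, 0, 0, -10, 0, 0, 0, 0, 0, 0, 0, 0, 0, 0],
)

```text
t: 16.35
ee_pos: [423.0, 324.3, 173.8]
orientation: [-1.787, -2.035, -0.478]
ft_force: [0.1, 0.1, -1.7]
width: 17.5
grasp_force: 30.0
```

Still force-free. Continue, then slow down near the stop (about 63 mm left).

jog_arm(
  increments=[0, 0, 0, -10, 0, 0, 0, 0, 0, 0, -10, 0, 0, 0, 0, 0, 0, -10, 0, 0, 0, 0, 0, 0, -10, 0, 0, 0, 0, 0, 0, -10, 0, 0, 0, 0, 0, 0, -3, 0, 0, 0, 0, 0, 0, 0, 0, 0, 0],
)

```text
t: 17.23
ee_pos: [429.1, 279.3, 147.7]
orientation: [-1.786, -2.035, -0.478]
ft_force: [-0.9, 0.7, -0.9]
width: 17.8
grasp_force: 30.0
```

```bash
python3 look.py 4;python3 - <<'E'
from h import *
print(get_obs()['ft_force'],get_obs()['moment'])
D=np.load('scene4.npz');P=D['P'];m=np.linalg.norm(P-[430,250,150],axis=-1)<60;v,u=np.where(m);v,u=int(np.median(v)),int(np.median(u));print(u,v)
a=D['pix'][max(0,v-40):v+40,max(0,u-50):u+50];cv2.imwrite('pics/s4.png',cv2.resize(a,None,fx=6,fy=6,interpolation=cv2.INTER_CUBIC))
E
```

```text
tcp [429.1 279.3 147.7] gx dir yaw,pit 7.45 30.0 pred org [434.2 240.7 147.2] tip [447.7 137.7  87.1]
scene rod pts 225
  rod in pred frame at x=60: y,z [-3.83  9.71] slopes deg [5.37 2.03]
  max x [135.2 138.  138.4 140. ]
  collar x [-14.1  14.2  14.4] 48
  tube 158 y,z at x=25 [0.15 1.99] slopes [-0.57 -0.26]
  mouth x [-14.5 -14.3 -12.  -11.3 -10.4]
top rod pts 0
[ 0.06967938 -0.10433085 -0.84227809] [-0.36320146 -0.1451925  -0.0232088 ]
277 161
```

View pics/s4.png

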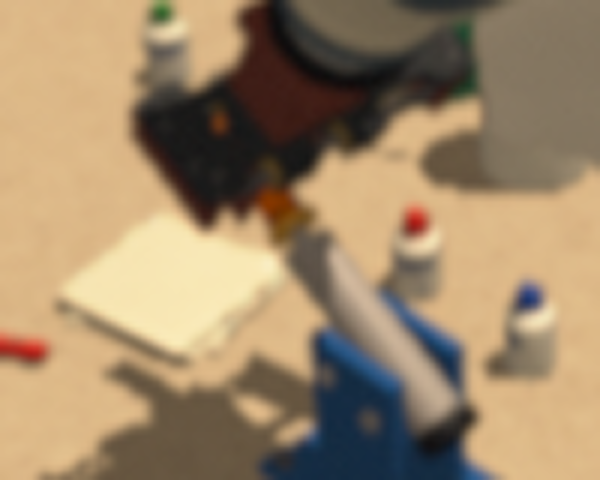

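jog_arm(
  increments=[0, 0, 0, -3, 0, 0, 0, 0, 0, 0, -2, 0, 0, 0, 0, 0, 0, 0, 0, 0, 0],
)

```text
t: 17.7
ee_pos: [429.6, 275.1, 145.2]
orientation: [-1.786, -2.036, -0.478]
ft_force: [-0.6, -0.6, -1.3]
width: 17.8
grasp_force: 30.0
```

jog_arm(
  increments=[0, 0, 0, -1.5, 0, 0, 0, 0, 0, 0, -1, 0, 0, 0, 0, 0, 0, 0, 0, 0, 0],
)

```text
t: 18.08
ee_pos: [429.9, 273.0, 144.0]
orientation: [-1.786, -2.036, -0.478]
ft_force: [-0.6, -0.3, -1.0]
width: 18.0
grasp_force: 30.0
```

jog_arm(
  increments=[0, 0, 0, -1, 0, 0, 0, 0, 0, 0, -1, 0, 0, 0, 0, 0, 0, 0, 0, 0, 0],
)

```text
t: 18.45
ee_pos: [430.0, 272.4, 143.8]
orientation: [-1.784, -2.034, -0.48]
ft_force: [-1.9, 7.0, 2.2]
width: 17.7
grasp_force: 30.0
```

jog_arm(
  increments=[0, 0, 0, -1, 0, 0, 0, 0, 0, 0, -1, 0, 0, 0, 0, 0, 0, 0, 0, 0, 0],
)

```text
t: 18.82
ee_pos: [429.9, 272.3, 143.9]
orientation: [-1.782, -2.032, -0.482]
ft_force: [-4.6, 16.8, 6.1]
width: 17.8
grasp_force: 30.0
```

jog_arm(
  increments=[0, 0, 0, 0.7, 0, 0, 0, 0, 0, 0, 0, 0, 0, 0, 0, 0, 0, 0, 0, 0, 0, 0, 0, 0, 0, 0, 0, 0],
)

```text
t: 19.32
ee_pos: [429.9, 272.4, 143.9]
orientation: [-1.782, -2.033, -0.481]
ft_force: [-3.6, 13.4, 5.6]
width: 18.0
grasp_force: 30.0
```

```bash
python3 look.py 5; python3 - <<'E'
from h import *
D=np.load('scene5.npz');P=D['P'];v,u=161,277
a=D['pix'][v-25:v+15,u-25:u+25];cv2.imwrite('pics/s5.png',cv2.resize(a,None,fx=10,fy=10,interpolation=cv2.INTER_CUBIC))
E
```

```text
tcp [429.9 272.4 143.9] gx dir yaw,pit 7.5 30.25 pred org [435.  233.8 143.1] tip [448.6 131.   82.7]
scene rod pts 208
  rod in pred frame at x=60: y,z [-3.88  9.98] slopes deg [4.31 1.87]
  max x [135.  135.  135.2 135.5]
  collar x [-14.8  14.2  14.8] 64
  tube 157 y,z at x=25 [0.02 2.07] slopes [-0.94  0.66]
  mouth x [-14.8 -14.5 -13.9 -13.5 -13.2]
top rod pts 0
```

View pics/s5.png

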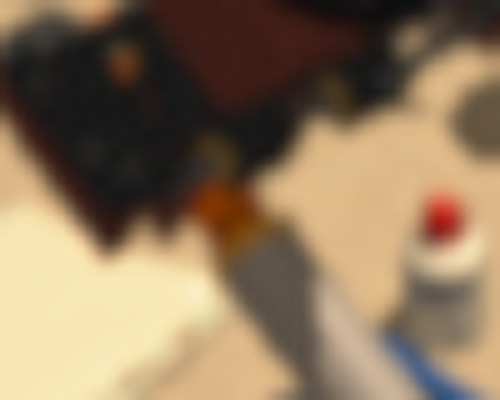

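jog_arm(
  increments=[0, 0, 0, 3, 0, 0, 0, 0, 0, 0, 8, 0, 0, 0, 0, 0, 0, 14, 0, 0, 0, 0, 0, 0, 18, 0, 0, 0, 0, 0, 0, 18, 0, 0, 0, 0, 0, 0, 18, 0, 0, 0, 0, 0, 0, 18, 0, 0, 0, 0, 0, 0, 18, 0, 0, 0, 0, 0, 0, 18, 0, 0, 0, 0, 0, 0, 18, 0, 0, 0, 0, 0, 0, 0, 0, 0, 0, 0, 0, 0, 0, 0, 0, 0],
)

```text
t: 20.92
ee_pos: [412.8, 399.7, 217.6]
orientation: [-1.785, -2.036, -0.478]
ft_force: [-0.1, 0.7, -1.0]
width: 17.7
grasp_force: 30.0
```

```bash
python3 look.py 6; python3 - <<'E'
from h import *
P=np.load('scene6.npz')['P'];pix=np.load('scene6.npz')['pix'];hsv=cv2.cvtColor(pix,cv2.COLOR_BGR2HSV)
X,Y,Z=P[...,0],P[...,1],P[...,2]
m=((X>310)&(X<430)&(Y>-370)&(Y<-250)&(Z>0)&(Z<15)&(hsv[...,1]<70)&(hsv[...,2]>110));m=cv2.morphologyEx(m.astype(np.uint8),cv2.MORPH_OPEN,np.ones((3,3)))>0
q=P[m];print('plate',len(q),cv2.minAreaRect(q[:,:2].astype(np.float32)),q.mean(0))
o=get_obs();p=o['ee_pos']
Rl=gframe(3,0);tgt=tcp([371,-310,105]-120*gframe(0,0)[:,0],gframe(0,0));print(tgt)
plan([(p+[0,0,40],tilt(gframe(7.5,0)),0,50),([tgt[0]+20,0,260],tilt(gframe(4,0)),0,55),(tgt*[1,1,0]+[0,0,180],tilt(gframe(0,0)),0,50),(tgt,None,0,30)],dang=6)
E
```

```text
tcp [412.8 399.7 217.6] gx dir yaw,pit 7.5 29.98 pred org [417.9 361.1 217.1] tip [431.5 258.  157.1]
scene rod pts 89
  rod in pred frame at x=60: y,z [-0.38  0.45] slopes deg [1.43 1.58]
  max x [116.  116.9 119.3 120.1]
  collar x [-14.1   3.    3.7] 43
  tube 158 y,z at x=25 [-0.12  2.31] slopes [ 0.99 -0.34]
  mouth x [3.3 4.2 4.3 4.5 4.6]
top rod pts 0
  tube 59 y,z at x=25 [ 0.07 -1.29] slopes [0.12 2.27]
  mouth x []
plate 550 ((371.9734802246094, -311.6926574707031), (77.86170959472656, 76.86854553222656), 89.84835815429688) [ 369.95136167 -313.03219464    5.689432  ]
[ 371. -156.   86.]
0,-6,0,4,0,-6.9,0,
0,-6,0,3.2,0,-7.3,0,
0,-6,0,2.5,0,-7.7,0,
0,-6,0,1.7,0,-7.8,0,
0,-6,0,0.8,0,-7.9,0,
0,0,0.4,-49.1,-9.2,-0.3,0,
0,0,0.5,-49.2,-8.9,-0.3,0,
0,0,0.4,-49.3,-8.4,-0.3,0,
0,0,0.4,-49.4,-8.1,-0.3,0,
0,0,0.5,-49.4,-7.8,-0.3,0,
0,0,0.4,-49.4,-7.3,-0.3,0,
0,0,0.4,-49.5,-7,-0.3,0,
0,0,0.5,-49.6,-6.6,-0.3,0,
0,0,1,-38.5,-7.7,20,0,
0,0,1,-38.7,-7,20.1,0,
0,0,1,-38.8,-6.3,20,0,
0,0,1,-38.9,-5.6,20,0,
0,0,0,0,0,23.5,0,
0,0,0,0,0,23.5,0,
0,0,0,0,0,23.5,0,
0,0,0,0,0,23.5,0,
rows 21 end [ 371. -156.   86.]
```

jog_arm(
  increments=[0, -6, 0, 4, 0, -6.9, 0, 0, -6, 0, 3.2, 0, -7.3, 0, 0, -6, 0, 2.5, 0, -7.7, 0, 0, -6, 0, 1.7, 0, -7.8, 0, 0, -6, 0, 0.8, 0, -7.9, 0, 0, 0, 0, 0, 0, 0, 0],
)

```text
t: 21.78
ee_pos: [413.3, 401.1, 257.9]
orientation: [-2.069, -2.363, -0.002]
ft_force: [-0.1, 0.4, -0.8]
width: 17.7
grasp_force: 30.0
```

jog_arm(
  increments=[0, 0, 0.4, -49.1, -9.2, -0.3, 0, 0, 0, 0.5, -49.2, -8.9, -0.3, 0, 0, 0, 0.4, -49.3, -8.4, -0.3, 0, 0, 0, 0.4, -49.4, -8.1, -0.3, 0, 0, 0, 0.5, -49.4, -7.8, -0.3, 0, 0, 0, 0.4, -49.4, -7.3, -0.3, 0, 0, 0, 0.4, -49.5, -7, -0.3, 0, 0, 0, 0.5, -49.6, -6.6, -0.3, 0, 0, 0, 0, 0, 0, 0, 0],
)

```text
t: 22.9
ee_pos: [390.2, -2.3, 259.6]
orientation: [-2.149, -2.29, -0.002]
ft_force: [0.7, -0.5, -1.3]
width: 17.6
grasp_force: 30.0
```

jog_arm(
  increments=[0, 0, 1, -38.5, -7.7, 20, 0, 0, 0, 1, -38.7, -7, 20, 0, 0, 0, 1, -38.8, -6.3, 20, 0, 0, 0, 1, -38.9, -5.6, 20, 0, 0, 0, 0, 0, 0, 23.5, 0, 0, 0, 0, 0, 0, 23.5, 0, 0, 0, 0, 0, 0, 23.5, 0, 0, 0, 0, 0, 0, 23.5, 0, 0, 0, 0, 0, 0, 0, 0, 0, 0, 0, 0, 0, 0, 0, 0, 0, 0, 0, 0, 0, 0],
)

```text
t: 24.28
ee_pos: [372.1, -155.6, 87.1]
orientation: [2.221, 2.22, 0.001]
ft_force: [-1.0, -1.1, -1.8]
width: 18.1
grasp_force: 30.0
```

```bash
python3 look.py 7; python3 - <<'E'
from h import *
o=get_obs();print(o['ft_force'],np.abs(o['qvel']).max(),o['grasp_force'],o['t'])
D=np.load('scene7.npz');P=D['P'];m=np.linalg.norm(P-[400,-270,50],axis=-1)<130;v,u=np.where(m);v,u=int(np.median(v)),int(np.median(u))
a=D['pix'][max(0,v-90):v+90,max(0,u-110):u+110];cv2.imwrite('pics/s7.png',cv2.resize(a,None,fx=3,fy=3,interpolation=cv2.INTER_CUBIC))
E
```

```text
tcp [ 372.1 -155.6   87.1] gx dir yaw,pit -0.02 -0.03 pred org [ 372.1 -189.6  106.1] tip [ 372.  -309.6  106.2]
scene rod pts 157
  rod in pred frame at x=60: y,z [ 1.08 -0.28] slopes deg [ 0.42 -0.17]
  max x [119.5 121.6 122.2 123.5]
  collar x [-11.7   2.8   3.4] 63
  tube 157 y,z at x=25 [0.1  1.81] slopes [0.02 0.13]
  mouth x [2.4 3.6 4.2 4.2 5.1]
top rod pts 0
  tube 221 y,z at x=25 [-0.62 -0.26] slopes [ 0.82 -0.01]
  mouth x [-0.6 -0.3 -0.2 -0.1 -0. ]
[ 0.73026279  0.48132019 -1.13605939] 0.0026952329661427024 29.997710287570953 24.375
```

View pics/s7.png

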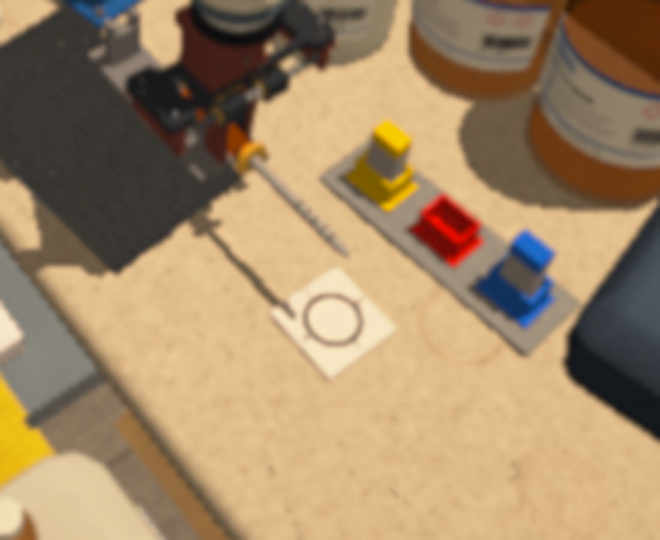

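The picture shows the yellow-topped block home in its pocket (385,170) and the rod held level. Its tip (345,252) is, by depth, 100 mm above the plate centre (332,320). Handing in.

```bash
python3 -c "
from workcell import job
print(job.close_job())"
```

```text
the job is handed in; nothing more can be done
None
```

The job is handed in and I have not seen a verdict: the yellow-topped block is home in its yellow pocket, the gauge rod was seated on its collar in the guide tube, held and withdrawn, and it is now held level and still with its tip about 10 cm above the middle of the reading plate.

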